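Bench-test a mower brake pedal

TASK

Two sprung pedal units are bolted to the cart. Test the mower brake: press the wide pedal, the one that works the brake block under the silver wheel hub, all the way down to its stop, keep it down for one second, then let it come fully up again. Leave the narrow pedal alone.

Things in the scene. Friction and masses are not known exactly. Their poses are not given: they have to be found in the camera images.
- brake_pedal (a joint): Wide brake pedal's hinge, rad: 0 = up at rest, 0.40 = down on its stop. Sprung: about 4 N at the pad to start, 10 N at the stop; comes up by itself. Level hinge axis 55 mm above the table, 114 mm beyond the pad's middle as seen from the robot. Unit bolted down, turned up to 0.3 rad. A silver wheel hub, 94 mm across, 153 mm high at its top, stands 87 mm beyond the hinge.
- brake_pad (a point): Middle of the top face of the wide brake pad: ribbed black rubber, 84 mm wide (y, along the hinge) by 52 mm (x, towards the hinge; z up). Moves with the pedal: 94 mm above the table at rest, 47 mm at the stop, going nearly straight down (6 mm away from the hinge). Tilted 0.2 rad at rest, near edge high; 0.2 rad the other way at the stop. May be the left or right unit.
- drive_pedal (a joint): Narrow drive pedal's hinge, rad: 0 = up at rest, 0.40 = down on its stop. Sprung: about 4 N at the pad to start, 10 N at the stop; comes up by itself. Level hinge axis 55 mm above the table, 114 mm beyond the pad's middle as seen from the robot. Unit bolted down, turned up to 0.3 rad. No hub. To be left alone.
- drive_pad (a point): Middle of the top face of the narrow drive pad: ribbed black rubber, 40 mm wide (y, along the hinge) by 52 mm (x, towards the hinge; z up). Moves with the pedal: 94 mm above the table at rest, 47 mm at the stop, going nearly straight down (6 mm away from the hinge). Tilted 0.2 rad at rest, near edge high; 0.2 rad the other way at the stop. To be left alone.

How it is judged (in metres and radians):
On the way:
1. the wide brake pedal is down at its stop and kept there (value of joint brake_pedal above 0.34 rad), for 0.8 s.
At the end, for the whole second after the job is handed in: After having been held down (hinge above 0.34 rad of its 0.40) for 0.8 s, the wide brake pedal is back up (below 0.05 rad), and the narrow pedal is up too (below 0.05 rad) (value of joint each of brake_pedal, drive_pedal below 0.05 rad); the robot touches nothing.
It fails at once if the narrow drive pedal is pushed down (hinge above 0.10 rad) (value of joint drive_pedal above 0.1 rad).
It also fails if it takes over 32 s, if anything falls off the work surface, if the arm or the gripper's body presses on something with over 40 N, if the wrist force passes 120 N, or if a joint passes its speed limit or range.

ROBOT

A 7-joint arm with a two-finger parallel gripper is mounted at the origin on the work surface. World frame = base frame: x ahead of the robot, y to its left, z up, the work surface at z = 0. Lengths are in mm, angles in rad, forces in N, time in s.
With the tool pointing down it reaches from about 400 to 850 mm from the base axis. Payload 4.4 kg.
Tool frame: the origin (TCP) lies midway between the tips of the shut fingers; the grasp point (between the pads) lies 19 mm behind it; z points along the fingers, x is the direction in which the jaws open and shut, and the axes are right-handed (so a half turn about z gives the same grasp; the last joint's range is limited). The gripper opens to 94 mm and grips with 3 to 60 N. Pads are 16 mm wide; open, the fingers measure 119 mm over their backs; the gripper's body (75 mm by 177 mm) begins 78 mm behind the grasp point.
Start: joints at [1.19, 0.628, 0.038, 1.517, -0.027, 0.996, -0.02], TCP at [201.286, -618.063, 205.478] pointing down, gripper open.
Joint ranges: [-3.06, 3.06], [-0.37, 2.12], [-1.25, 1.32], [0.18, 2.47], [-1.1, 4.24], [0.23, 1.98], [-2.94, 2.94]. Speed limits (rad/s): [2.57, 2.57, 3.14, 3.14, 3.14, 3.14, 3.14].

INTERFACE

Orientations are given as a unit quaternion [w, x, y, z].
In Python, from rig import manip, eyes gives the robot as it stands.
- The arm moves only by the tool jog_arm, never from a script. Its argument "rows" is a list of rows, each a list of 7 numbers: the shift along the tool's x, y, z in units of 40 mm (1.0 is 40 mm), then the turn, a rotation vector about the tool's x, y, z in units of 6 degrees (1.0 is 6 degrees), then the opening, from 0 (shut) to 1 (fully open). A call has 1 to 8 rows; each row is the pose to reach, as a shift and turn from the pose measured when the call began, along the tool's axes at that moment; what a row does not reach only later rows make up. A row lasts 1/12 s, in which the tool goes at most 41.7 mm and 7.16 degrees, less where a joint would pass 70% of its speed; a pose out of reach is approached as far as the arm can. A call with a gripper value outside its range is refused whole. The fingers move at their own pace and stop on an object; the grip force is fixed at half the most. Time passes only in rows, so rows that repeat a pose let the fingers close. It gives the time, the measured TCP pose, the force and the opening at its end, in the units of the state.
- manip.sense(): the state, without advancing time (a new reading comes with each control period).
- eyes.grab_frame(name): name is "scene" or "top" or "wrist"; returns a dict with "image" (400x640x3 uint8, blue, green, red), "intrinsics" (3x3 intrinsics, pixels), "D" ([k1, k2, p1, p2, k3] as OpenCV has them; the pictures are not rectified), "view" (4x4, takes a point from world to camera coordinates); the wrist camera has in their place "tool_from_camera" (4x4, takes a point from camera to tool coordinates, whose origin is the TCP and whose axes are the tool frame's). Camera axes: x right, y up, looking along -z (the intrinsics and any distortion apply to the point x, -y, -z); pixel columns grow to the right and rows downward; lengths in mm; the calibration is good to about 2 mm. A picture is of the moment at which its call begins: read the wrist's pose just before it. There is no depth.
- manip.sign_off(): hands the job in, once; it reports no verdict.
The state is a dict: "t": time; "joint_pos": joint angles; "qvel": joint speeds; "tau": joint torques, N m; "position": TCP position; "orientation": TCP orientation; "contact_force": force on the tool from outside, world axes, zero at the start; "wrist_torque": the same for the moment, N m; "gripper_width": finger opening in mm.
Only numpy, scipy, OpenCV 4.12 (cv2) and the standard library are available. Lean on these libraries where they do the work, as an engineer would, in place of code of your own. Each camera call takes 0.05 s, during which the arm holds its last target.

## Working session

There is one attempt and no reset: what is moved stays moved. The work goes in short steps, Python scripts to look and compute and a tool call to move; the robot and the scene stay as the last step left them, time stands still between calls to the robot, and variables do not carry over. Pictures are saved under pics/ and viewed, and the job is handed in when it is done.

Besides the shell and the picture viewer there is one more tool, called after "Request:" by a JSON object that holds its "api" and its "payload", one argument or row to a line. jog_arm: Moves the arm, as the interface text tells. Its arguments: {"type":"object","properties":{"rows":{"type":"array"}},"required":["rows"]}

```bash
mkdir -p pics; python3 - <<'E'
from rig import manip, eyes
import cv2
s=manip.sense();print(s)
for n in("scene","top","wrist"):
    f=eyes.grab_frame(n);cv2.imwrite(f"pics/a_{n}.png",f["image"])
    print(n,{k:v for k,v in f.items() if k!="image"})
E
```

```text
{'t': 0.0, 'joint_pos': array([ 1.19022425,  0.62932206,  0.03843636,  1.51834938, -0.02702564,
        0.99631413, -0.01998389]), 'qvel': array([ 6.21602032e-05, -1.15924227e-03, -7.49833966e-04,  9.15637206e-04,
        8.68108831e-04, -8.43718700e-04, -1.32281462e-03]), 'tau': array([ 1.91562272e-04, -5.49721241e+01,  1.14322778e+00, -1.86634755e+01,
       -5.22145838e-02,  2.36144196e-02,  1.11494790e-04]), 'position': array([ 201.07177372, -617.41713834,  204.57558181]), 'orientation': array([-5.51583774e-04,  8.09198786e-01, -5.87534208e-01, -7.58351562e-04]), 'contact_force': array([-1.13633589, -0.24414325, -0.50131667]), 'wrist_torque': array([-0.06949457,  0.01276296, -0.04213771]), 'gripper_width': 94.11307388826903}
scene {'intrinsics': array([[443.10097939,   0.        , 321.45257893],
       [  0.        , 443.10097939, 201.12490066],
       [  0.        ,   0.        ,   1.        ]]), 'D': array([0.01410519, 0.        , 0.        , 0.        , 0.        ]), 'view': array([[ 5.72414142e-01,  8.19908468e-01, -9.59971673e-03,
        -3.11605988e+02],
       [-6.0310693
[... 758 characters left out ...]
    [ 0.00000000e+00,  0.00000000e+00,  0.00000000e+00,
         1.00000000e+00]])}
wrist {'intrinsics': array([[299.99586534,   0.        , 315.44069812],
       [  0.        , 299.99586534, 200.40785198],
       [  0.        ,   0.        ,   1.        ]]), 'D': array([-0.02132757,  0.        ,  0.        ,  0.        ,  0.        ]), 'tool_from_camera': array([[ 9.99999927e-01,  3.78928224e-04, -5.50149727e-05,
        -1.52973910e-01],
       [ 3.51823086e-04, -9.66003537e-01, -2.58528610e-01,
        -7.49852881e+01],
       [-1.51108445e-04,  2.58528572e-01, -9.66003600e-01,
        -1.78586252e+02],
       [ 0.00000000e+00,  0.00000000e+00,  0.00000000e+00,
         1.00000000e+00]])}
```

View pics/a_top.png

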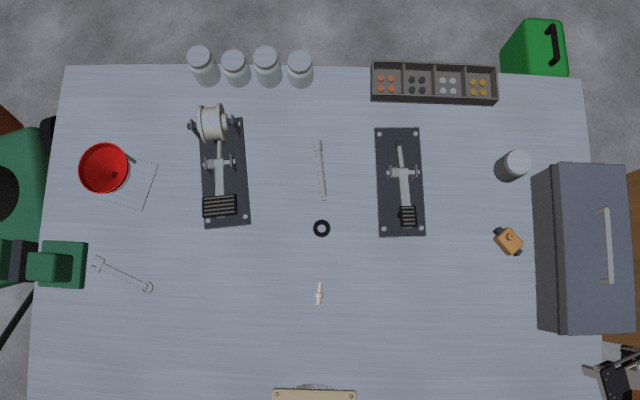

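View pics/a_scene.png

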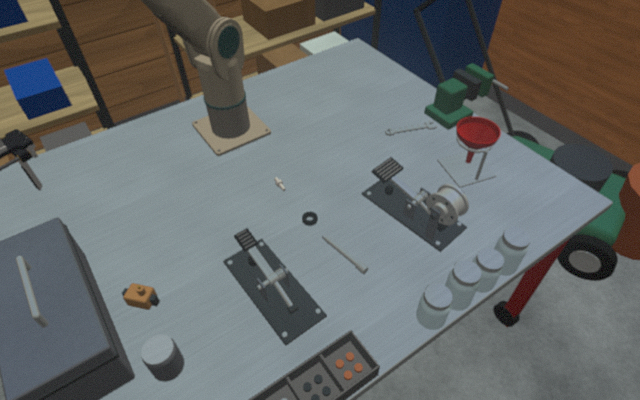

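The brake is the left unit in the top view: wide pad at about (220,206), hub at (213,123). The narrow pad is at (408,216). Next I'll measure the wide pad.

```bash
cat > h.py <<'E'
import numpy as np, cv2
from rig import manip, eyes
def ray(f,u,v):
    p=cv2.undistortPoints(np.array([[[u,v]]],float),f["intrinsics"],f["D"])[0,0]
    d=np.array([p[0],-p[1],-1.]); R=f["view"][:3,:3]; t=f["view"][:3,3]
    d=R.T@d; return -R.T@t, d/np.linalg.norm(d)
def onz(f,u,v,z):
    o,d=ray(f,u,v); return o+d*(z-o[2])/d[2]
def cross(a,b):
    (o1,d1),(o2,d2)=a,b
    s=np.linalg.lstsq(np.c_[d1,-d2],o2-o1,rcond=None)[0]
    p,q=o1+s[0]*d1,o2+s[1]*d2
    return (p+q)/2,np.linalg.norm(p-q)
E
python3 - <<'E'
from h import *
T=eyes.grab_frame("top");S=eyes.grab_frame("scene")
a=cv2.resize(T["image"][90:240,180:260],None,fx=5,fy=5,interpolation=cv2.INTER_NEAREST)[-600:]
b=cv2.resize(S["image"][145:245,355:475],None,fx=5,fy=5,interpolation=cv2.INTER_NEAREST)
cv2.imwrite("pics/b_top.png",a);cv2.imwrite("pics/b_sc.png",b)
for n,F,box in(("top",T,(195,190,245,222)),("scene",S,(368,152,408,188))):
    g=cv2.cvtColor(F["image"],cv2.COLOR_BGR2GRAY);x0,y0,x1,y1=box
    m=(g[y0:y1,x0:x1]<38).astype(np.uint8)
    m=cv2.morphologyEx(m,cv2.MORPH_CLOSE,np.ones((3,3),np.uint8))
    cs,_=cv2.findContours(m,cv2.RETR_EXTERNAL,cv2.CHAIN_APPROX_NONE)
    for c in sorted(cs,key=cv2.contourArea)[-3:]:
        r=cv2.minAreaRect(c);print(n,cv2.contourArea(c),r,np.array(r[0])+[x0,y0],(cv2.boxPoints(r)+[x0,y0]).round(1).tolist())
E
```

```text
top 565.5 ((24.569307327270508, 15.693069458007812), (20.59726905822754, 35.02531051635742), 84.2894058227539) [219.56930733 205.69306946] [[201.1, 197.2], [236.0, 193.7], [238.0, 214.2], [203.2, 217.7]]
```

View pics/b_top.png

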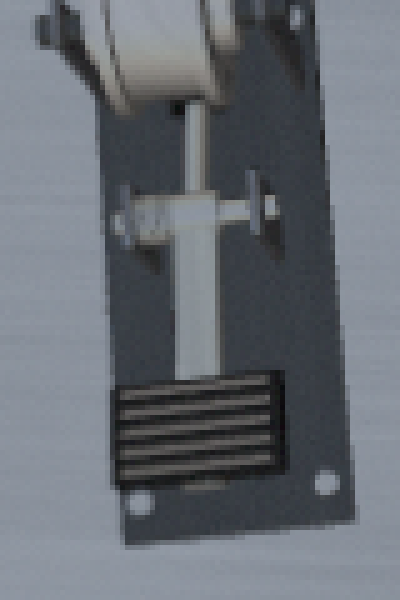

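View pics/b_sc.png

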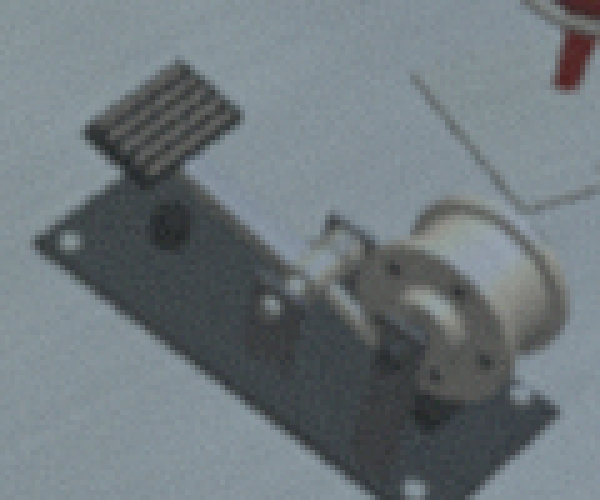

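The crops show the wide pad's face centred at about (219.2,205.7) in the top view and (388,169.5) in the scene view.

```bash
python3 - <<'E'
from h import *
T=eyes.grab_frame("top");S=eyes.grab_frame("scene")
print(cross(ray(T,219.2,205.7),ray(S,388,169.5)))
print("pad94",onz(T,219.2,205.7,94),onz(S,388,169.5,94))
tc=[(203.2,197.6),(235,194.8),(235.6,214),(203.6,217)]
for c,z in zip(tc,(89,89,99,99)): print(onz(T,*c,z).round(1))
print("hinge ends",onz(T,180+120/5,120+222/5,55),onz(T,180+278/5,120+205/5,55))
print("hub top",onz(T,213,123,140))
# plate holes
print(onz(T,180+140/5,120+503/5,6),onz(T,180+327/5,120+483/5,6))
print("narrow",onz(T,408,216,94), manip.sense()['t'])
E
```

```text
(array([533.01399276, 239.22924912,  86.79791236]), np.float64(2.2764106483410425))
pad94 [531.24363655 236.58277648  94.        ] [538.67788476 234.8690517   94.        ]
[550.6 277.9  89. ]
[559.5 201.4  89. ]
[511.8 195.2  99. ]
[502.5 270.8  99. ]
hinge ends [641.17632624 291.45144723  55.        ] [651.82553979 211.95035695  55.        ]
hub top [720.77213032 255.36118758 140.        ]
[505.99220074 283.00939094   6.        ] [519.18141158 187.23580859   6.        ]
narrow [ 518.79592479 -210.2492693    94.        ] 0.35
```

```bash
python3 - <<'E'
from h import *
T=eyes.grab_frame("top")
for z in(0,150,200): print(onz(T,538,331,z).round(),onz(T,634,334,z).round())
s=manip.sense();from scipy.spatial.transform import Rotation as R
q=s['orientation'];M=R.from_quat(np.r_[q[1:],q[0]]).as_matrix();print(M.round(4))
p=s['position']
for w in((280,-420,240),(430,-120,240),(533,237,240),(533,237,130)):
    print(w,(M.T@(np.array(w)-p)/40).round(2)); p=np.array(w)
E
```

```text
[ 244. -566.    0.] [ 228. -846.    0.]
[ 259. -493.  150.] [ 245. -737.  150.]
[ 264. -468.  200.] [ 251. -700.  200.]
[[ 3.096e-01 -9.509e-01 -1.000e-04]
 [-9.509e-01 -3.096e-01  3.000e-04]
 [-3.000e-04 -0.000e+00 -1.000e+00]]
(280, -420, 240) [-4.1  -3.4  -0.87]
(430, -120, 240) [-5.97 -5.89  0.  ]
(533, 237, 240) [-7.69 -5.21  0.  ]
(533, 237, 130) [0.   0.   2.75]
```

View pics/a_wrist.png

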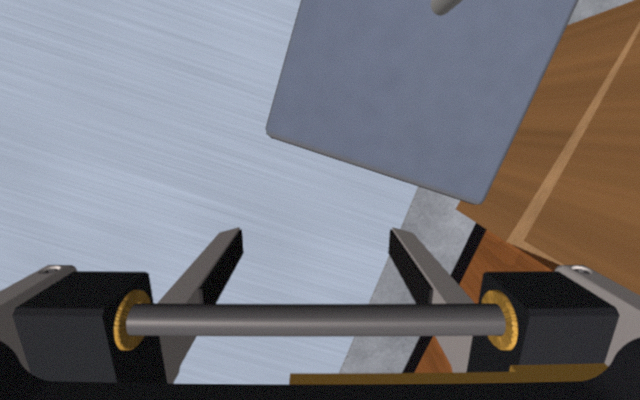

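Request:
{"api": "jog_arm", "payload": {
  "rows": [
    [0,0,-1,0,0,0,0],
    [-1.2,-0.5,-1.6,0,0,0,0],
    [-2.2,-0.9,-1.6,0,0,0,0],
    [-3.2,-1.3,-1.6,0,0,0,0],
    [-4.2,-1.8,-1.6,0,0,0,0],
    [-4.6,-1.9,-1.6,0,0,0,0],
    [-4.6,-1.9,-1.6,0,0,0,0]
  ]
}}

```text
t: 0.98
position: [216.8, -411.7, 269.4]
orientation: [-0.002, 0.811, -0.585, -0.002]
contact_force: [0.4, 0.5, -0.5]
gripper_width: 50.6
```

Request:
{"api": "jog_arm", "payload": {
  "rows": [
    [-0.6,-0.8,0,0,0,0,0],
    [-1.2,-1.6,0,0,0,0,0],
    [-1.8,-2.4,0,0,0,0,0],
    [-2.4,-3.2,0,0,0,0,0],
    [-3.0,-4.0,0,0,0,0,0],
    [-3.6,-4.8,0,0,0,0,0],
    [-4.2,-5.6,0,0,0,0,0],
    [-4.8,-6.4,0,0,0,0,0]
  ]
}}

```text
t: 1.65
position: [400.5, -147.5, 271.3]
orientation: [-0.002, 0.811, -0.585, -0.001]
contact_force: [1.1, -0.7, 0.7]
gripper_width: 0.9
```

Request:
{"api": "jog_arm", "payload": {
  "rows": [
    [-0.8,-0.6,0,0,0,0,0],
    [-1.6,-1.2,0,0,0,0,0],
    [-2.4,-1.8,0,0,0,0,0],
    [-3.2,-2.4,0,0,0,0,0],
    [-4.0,-3.0,0,0,0,0,0],
    [-4.8,-3.6,0,0,0,0,0],
    [-5.6,-4.2,0,0,0,0,0],
    [-6.4,-4.8,0,0,0,0,0]
  ]
}}

```text
t: 2.32
position: [503.2, 157.6, 273.2]
orientation: [-0.003, 0.811, -0.586, -0.001]
contact_force: [0.4, 0.8, -0.1]
gripper_width: 0.4
```

Request:
{"api": "jog_arm", "payload": {
  "rows": [
    [-0.7,-0.6,0.6,0,0,0.6,0],
    [-1.4,-1.1,1.2,0,0,1.2,0],
    [-1.7,-1.3,1.8,0,0,1.7,0],
    [-1.7,-1.3,1.8,0,0,1.7,0],
    [-1.7,-1.3,1.8,0,0,1.7,0]
  ]
}}

```text
t: 2.73
position: [530.4, 239.0, 200.2]
orientation: [-0.001, 0.756, -0.654, -0.002]
contact_force: [-0.3, -0.5, 0.3]
gripper_width: 0.5
```

```bash
python3 - <<'E'
from h import *
from scipy.spatial.transform import Rotation as R
s=manip.sense();print(s['position'],s['orientation'],s['contact_force'])
f=eyes.grab_frame("wrist");cv2.imwrite("pics/c_w.png",f["image"])
t=eyes.grab_frame("top");cv2.imwrite("pics/c_t.png",t["image"])
q=s['orientation'];M=R.from_quat(np.r_[q[1:],q[0]]).as_matrix()
B=np.eye(4);B[:3,:3]=M;B[:3,3]=s['position']
V=np.linalg.inv(B@f["tool_from_camera"]);np.save("V.npy",V)
E
```

```text
[530.43410304 239.01669045 200.19350337] [-0.00077937  0.75618365 -0.6543557  -0.00207102] [-0.27008582 -0.46921926  0.32619683]
```

View pics/c_w.png

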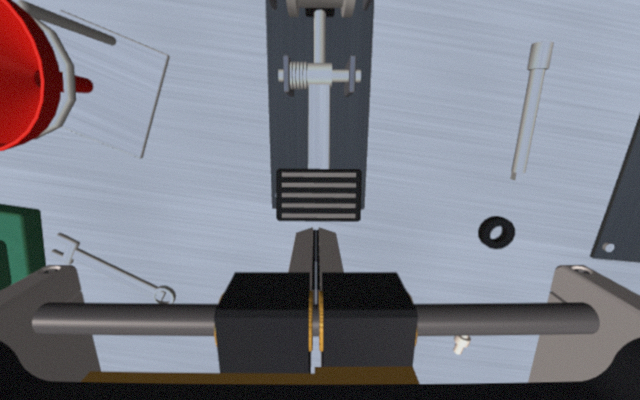

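View pics/c_t.png

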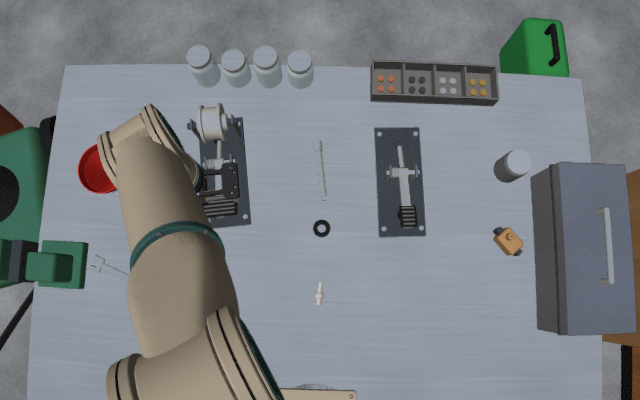

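The wrist view shows the wide pad's face at columns 277–361 and rows 170–215, centred at about (319,193). The fingers are lined up with it.

```bash
python3 - <<'E'
from h import *
f=eyes.grab_frame("wrist");f["view"]=np.load("V.npy")
for u,v,z in((319,193,94),(278,170,89),(361,170,89),(361,215,99),(277,215,99),(319,74,58)): print((u,v),onz(f,u,v,z).round(1))
T=eyes.grab_frame("top");print(cross(ray(f,319,193),ray(T,219.2,205.7)))
S=eyes.grab_frame("scene");print(cross(ray(f,319,193),ray(S,388,169.5)))
cv2.imwrite("pics/c_s.png",S["image"])
E
```

```text
(319, 193) [536.9 237.   94. ]
(278, 170) [552.7 279.7  89. ]
(361, 170) [564.4 199.7  89. ]
(361, 215) [522.1 193.3  99. ]
(277, 215) [510.2 274.7  99. ]
(319, 74) [649.1 253.3  58. ]
(array([533.63063856, 237.71467771,  83.83321157]), np.float64(2.7862077448052793))
(array([536.36819882, 236.99192077,  91.14720079]), np.float64(0.40447675715663217))
```

View pics/c_s.png

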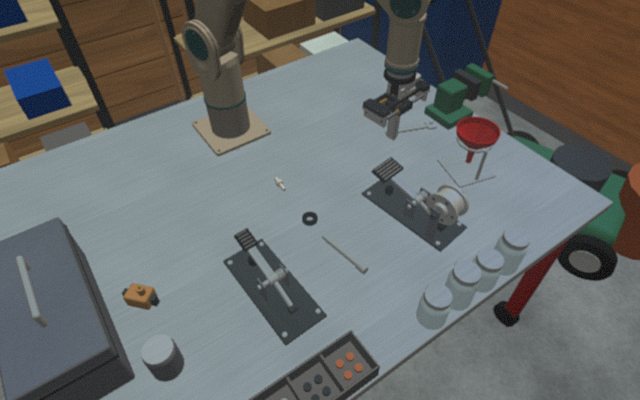

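The pad's middle is at about (535,237,94). Its width, hinge distance and height agree with what was given. I'm going down to just above it.

Request:
{"api": "jog_arm", "payload": {
  "rows": [
    [0,-0.1,0.7,0,0,0,0],
    [0,-0.1,1.4,0,0,0,0],
    [0,-0.1,2.0,0,0,0,0],
    [0,-0.1,2.3,0,0,0,0],
    [0,-0.1,2.3,0,0,0,0]
  ]
}}

```text
t: 3.4
position: [535.4, 236.6, 109.7]
orientation: [-0.002, 0.754, -0.657, -0.001]
contact_force: [-0.4, -1.4, -0.1]
gripper_width: 0.5
```

Request:
{"api": "jog_arm", "payload": {
  "rows": [
    [0,0.05,0.2,0,0,0,0],
    [0,0.05,0.4,0,0,0,0],
    [0,0.05,0.6,0,0,0,0],
    [0,0.05,0.8,0,0,0,0],
    [0,0.05,1.0,0,0,0,0],
    [0,0.05,1.1,0,0,0,0],
    [0,0.05,1.2,0,0,0,0],
    [0,0.05,1.2,0,0,0,0]
  ]
}}

```text
t: 4.07
position: [531.2, 235.9, 61.6]
orientation: [0.0, 0.754, -0.656, -0.002]
contact_force: [-6.3, -1.5, 9.3]
gripper_width: 0.5
```

Request:
{"api": "jog_arm", "payload": {
  "rows": [
    [0,0,0.1,0,0,0,0],
    [0,0,0.2,0,0,0,0],
    [0,0,0.3,0,0,0,0],
    [0,0,0.3,0,0,0,0]
  ]
}}

```text
t: 4.4
position: [531.0, 235.8, 50.3]
orientation: [0.0, 0.754, -0.657, -0.002]
contact_force: [-2.9, -1.4, 10.0]
gripper_width: 0.4
```

Request:
{"api": "jog_arm", "payload": {
  "rows": [
    [0,0,0.05,0,0,0,0],
    [0,0,0.1,0,0,0,0],
    [0,0,0.1,0,0,0,0]
  ]
}}

```text
t: 4.65
position: [531.1, 235.9, 48.3]
orientation: [0.0, 0.754, -0.656, -0.001]
contact_force: [-4.8, -2.1, 16.4]
gripper_width: 0.7
```

The force jumped to 16 N, above the 10 N spring, with the tip at 48 mm, so the pedal is reaching its stop. I'll push slightly further and hold.

Request:
{"api": "jog_arm", "payload": {
  "rows": [
    [0,0,0.1,0,0,0,0],
    [0,0,0.1,0,0,0,0],
    [0,0,0.1,0,0,0,0],
    [0,0,0.1,0,0,0,0],
    [0,0,0.1,0,0,0,0],
    [0,0,0.1,0,0,0,0],
    [0,0,0.1,0,0,0,0],
    [0,0,0.1,0,0,0,0]
  ]
}}

```text
t: 5.32
position: [531.1, 235.9, 47.8]
orientation: [-0.0, 0.754, -0.657, -0.001]
contact_force: [-8.5, -3.1, 27.0]
gripper_width: 0.4
```

```bash
python3 - <<'E'
from h import *
s=manip.sense();print(s['t'],s['position'],s['contact_force'])
S=eyes.grab_frame("scene")
W=eyes.grab_frame("wrist")["image"]
b=cv2.resize(S["image"][100:250,340:480],None,fx=4,fy=4);cv2.imwrite("pics/d.png",b);cv2.imwrite("pics/dw.png",W)
E
```

```text
5.3167 [531.1456083  235.90839702  47.84908307] [-8.54029637 -3.1492012  27.01860212]
```

View pics/d.png

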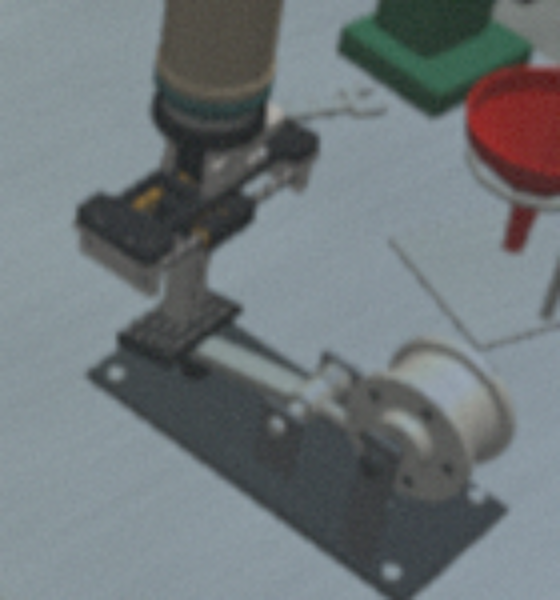

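View pics/dw.png

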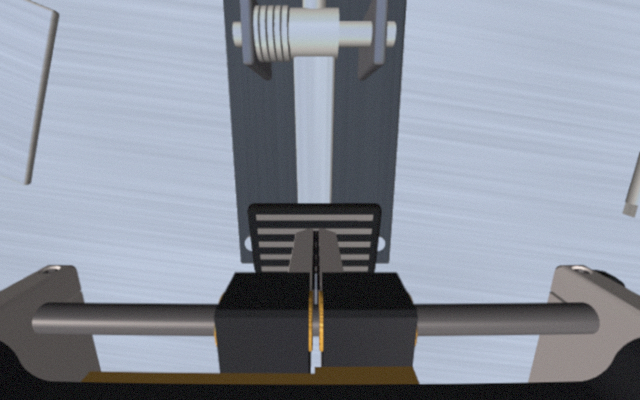

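The scene crop shows the pad fully down on the unit, with the tips in the middle of the face. At 27 N the height no longer changes, so this is the stop. I'll hold for over a second more.

Request:
{"api": "jog_arm", "payload": {
  "rows": [
    [0,0,0.1,0,0,0,0],
    [0,0,0.1,0,0,0,0],
    [0,0,0.1,0,0,0,0],
    [0,0,0.1,0,0,0,0],
    [0,0,0.1,0,0,0,0],
    [0,0,0.1,0,0,0,0],
    [0,0,0.1,0,0,0,0],
    [0,0,0.1,0,0,0,0]
  ]
}}

```text
t: 6.08
position: [531.2, 235.9, 47.7]
orientation: [-0.001, 0.754, -0.657, -0.0]
contact_force: [-8.1, -3.8, 30.4]
gripper_width: 0.7
```

Request:
{"api": "jog_arm", "payload": {
  "rows": [
    [0,0,0.1,0,0,0,0],
    [0,0,0.1,0,0,0,0],
    [0,0,0.1,0,0,0,0],
    [0,0,0.1,0,0,0,0],
    [0,0,0.1,0,0,0,0],
    [0,0,0.1,0,0,0,0],
    [0,0,0.1,0,0,0,0],
    [0,0,0.1,0,0,0,0]
  ]
}}

```text
t: 6.75
position: [531.2, 235.9, 47.7]
orientation: [-0.001, 0.754, -0.657, 0.001]
contact_force: [-8.2, -3.5, 30.0]
gripper_width: 0.3
```

Held from about t=4.7 to 6.75 s. Now I'll raise the tool and let the pedal come up.

Request:
{"api": "jog_arm", "payload": {
  "rows": [
    [0,0,-0.3,0,0,0,0],
    [0,0,-0.6,0,0,0,0],
    [0,0,-0.9,0,0,0,0],
    [0,0,-1.2,0,0,0,0],
    [0,0,-1.6,0,0,0,0],
    [0,0,-2.2,0,0,0,0],
    [0,0,-3.0,0,0,0,0],
    [0,0,-3.8,0,0,0,0]
  ]
}}

```text
t: 7.42
position: [529.7, 235.4, 200.3]
orientation: [0.0, 0.754, -0.656, -0.0]
contact_force: [0.4, 0.3, -0.3]
gripper_width: 0.7
```

Request:
{"api": "jog_arm", "payload": {
  "rows": [
    [0,0,0,0,0,0,0],
    [0,0,0,0,0,0,0],
    [0,0,0,0,0,0,0],
    [0,0,0,0,0,0,0],
    [0,0,0,0,0,0,0],
    [0,0,0,0,0,0,0]
  ]
}}

```text
t: 7.92
position: [528.9, 235.1, 199.0]
orientation: [0.001, 0.754, -0.656, -0.001]
contact_force: [-0.5, -0.3, 0.2]
gripper_width: 0.5
```

```bash
python3 - <<'E'
from h import *
s=manip.sense();print(s['t'],s['position'],s['contact_force'],abs(s['qvel']).max())
S=eyes.grab_frame("scene");g=cv2.imread("pics/c_s.png")
b=cv2.resize(S["image"][100:350,210:480],None,fx=2,fy=2);a=cv2.resize(g[100:350,210:480],None,fx=2,fy=2)
cv2.imwrite("pics/e.png",cv2.resize(np.hstack([a,b]),(800,370)))
d=cv2.absdiff(S["image"],g).max(2)
print("diff wide pad",d[155:185,370:406].mean(),"narrow",d[225:255,230:262].mean(),"bg",d[280:300,150:170].mean())
E
```

```text
7.9167 [528.92593034 235.13856073 199.0206828 ] [-0.52412654 -0.28034094  0.16648586] 0.006461106608203558
diff wide pad 3.7888888888888888 narrow 3.9364583333333334 bg 3.4375
```

View pics/e.png

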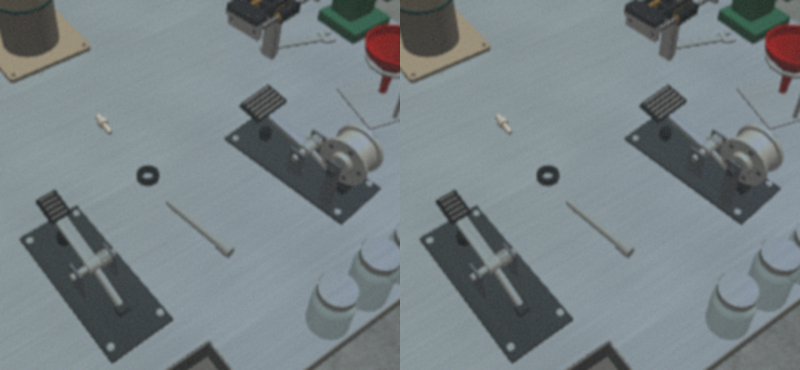

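The before and after views match. Both pads are up (differences at noise level), the gripper is about 100 mm clear and no force shows.

```bash
python3 -c "
from rig import manip
print(manip.sign_off())"
```

```text
the job is handed in; nothing more can be done
None
```

I pressed the wide brake pedal (the left unit, with the silver hub) down to its stop with the closed fingertips, held it there, let it come back up, and handed the job in at about t = 8 s. No verdict came back.

- **Held down:** the fingertips stayed at about 48 mm from roughly t = 4.7 to 6.75 s, about 2 s. The vertical force levelled off at 27–30 N, well above the 10 N spring, and the height stopped changing, so the pedal was on its stop. The given height there is 47 mm. I judged this from force and height, since the hinge angle can't be read directly.
- **Back up:** pictures from before and after match to within image noise at both pads. The brake pedal is up and the narrow pedal never moved. The gripper finished about 100 mm above the pad with no contact force.
- **Disagreement:** the pad's height came out differently by camera pair: 84 and 87 mm in the pairs using the top view, and 91 mm from the other pair, against the stated 94 mm. I used the given height. The pad's position from above agreed to within a few mm.

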